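# Feel the gap under a tester's closed flap with a blade gauge

## Robot

A 6-joint arm with a two-finger parallel gripper is mounted at the origin on the work surface. World frame = base frame: x ahead of the robot, y to its left, z up, the work surface at z = 0. Lengths are in m, angles in rad, forces in N, time in s.
With the tool pointing down it reaches from about 0.25 to 0.8 m from the base axis. Payload 8.5 kg.
Tool frame: the origin (TCP) lies midway between the tips of the shut fingers; the grasp point (between the pads) lies 19 mm behind it (bot.grasp_offset is the distance from the TCP to the grasp point, in m); z points along the fingers, y is the line along which they close (so a half turn about z gives the same grasp; the last joint's range is limited). The gripper opens to 85 mm and grips with 20 to 120 N. Pads are 22 mm wide; open, the fingers measure 114 mm over their backs; the gripper's body (76 mm by 85 mm) begins 54 mm behind the grasp point. The pads swing forward as they close: fully open they stand 13 mm farther back than shut.
Start: joints at [-1.276, 0.238, -0.013, 1.319, 0, 1.571], TCP at [0.153, -0.502, 0.231] pointing down, gripper open.
Joint ranges: [-2.66, 2.66], [-1.03, 1.9], [-1.14, 1.46], [-1.82, 2.27], [-1.45, 1.34], [-3.14, 3.14]. Speed limits (rad/s): [2.22, 2.22, 2.79, 3.14, 3.14, 3.14].

## Interface

Orientations are given as [roll, pitch, yaw] about the fixed x, y, z axes, in that order (R = Rz(yaw) Ry(pitch) Rx(roll)).
In Python, from workcell import sensors, camera, workorder, recognise, bot gives the robot as it stands.
- The arm moves only by the tool send_rows, never from a script. Its argument "commands" is a list of rows, each a list of 3 entries, a list of its own where there are three numbers: the gripper command: -1 is shut, 1 is fully open, values between are in proportion, then the shift along the world's x, y, z normalised to -1 to 1, where 1 is 15 cm, then the turn, a rotation vector about the world's x, y, z normalised to -1 to 1, where 1 is 180 degrees. A call has 1 to 5 rows; each row is the pose to reach, as a shift and turn from the pose commanded when the call began, turning the shorter way round; what a row does not reach only later rows make up. A row lasts 1/12 s, in which the tool goes at most 41.7 mm and 7.16 degrees, less where a joint would pass 70% of its speed; a pose out of reach is approached as far as the arm can. A call with a number of a shift or a turn outside -1 to 1 is refused whole. A call with a gripper value outside its range is refused whole. The fingers move at their own pace and stop on an object; "force" is the grip in N (left out, the last holds). Time passes only in rows, so rows that repeat a pose let the fingers close. It gives the time, the measured TCP pose, the force, the opening and the grip force at its end, in the units of the state.
- sensors.get_state(): the state, without advancing time (a new reading comes with each control period).
- camera(name): name is "side" or "top"; returns a dict with "pixels" (400x640x3 uint8, red, green, blue), "z_map" (400x640 float32, m along the optical axis (not along the pixel's ray), 0 where there is no reading), "vertical_fov" (degrees; the focal length in pixels is half the picture's height over the tangent of half this angle, whatever the lens; pixels are square), "cx", "cy" (the principal point, pixels), "dist_coeffs" ([k1, k2, p1, p2, k3] as OpenCV has them; the pictures are not rectified), "rvec" (rotation vector, rad) and "tvec" (3), from world to camera coordinates, as OpenCV has them. Camera axes: x right, y down, z forward; pixel columns grow to the right and rows downward; lengths in m; the calibration is good to about 2 mm. A picture is of the moment at which its call begins.
- workorder.finish_job(): hands the job in; it is judged then, once.
Trained networks look in the newest picture that a camera, given by its name, has taken for a name from the list of things; names that differ only in an ending like _2 or _b are one class to them, and where a whole thing is asked for, a point or a joint stands for the part that bears it (a point fixed in the world has none). Each returns a list of dicts, best first, with "confidence" (0 to 1); they miss things now and then, are a little off and sometimes report something else, mostly with a low value. They report only what shows in the picture. A call takes as long as a camera call. They do not tell look-alikes from the thing itself.
- recognise(camera, query): "point" ([x, y, z] in m, in world coordinates, good to about 4 mm: the middle of the surface that is visible of it).
The state is a dict: "t": time; "joint_pos": joint angles; "qvel": joint speeds; "joint_torque": joint torques, N m; "ee_pos": TCP position; "tcp_rot": TCP orientation; "wrist_force": force on the tool from outside, world axes, zero at the start; "torque": the same for the moment, N m; "width": opening from 0.0 (shut) to 1.0 (fully open); "gripper_force": force on a finger pad.
Only numpy, scipy, OpenCV 4.12 (cv2) and the standard library are available. Lean on these libraries where they do the work, as an engineer would, in place of code of your own. Each camera call takes 0.05 s, during which the arm holds its last target. There are 200 camera calls.

## Task

Swing the gap tester's hinged steel flap fully shut so its two tabs drop behind the rim, then take the flat-blade gauge and slide the blade straight and flat through the mouth, between the flap and the anvil plate, until it drags snugly against the flap. Do not force it on so that the flap is wedged up; finish while still holding the gauge there, still and at that depth, without touching the flap yourself. Leave the pin gauge, the bearing and the steel disc where they are.

Things in the scene. Friction and masses are not known exactly. Their poses are not given: they have to be found in the camera images.
- tester: Gap tester, fixed to the table: blue base 165 x 124 x 26 mm (local x -90 to +75 mm); origin under it, on the table. Its own +x runs from the open front (mouth) to the hinge at the rear, z up; the blade goes in along +x at y = 0. Beside the mouth, at |y| 36 to 60 mm, a rim stands at x -59 to -55 mm, its top 44 mm above the table.
- mouth (a point): Point in the middle of the tester's mouth, under the closed flap's front edge: tester frame (-50, 0, 38) mm.
- sill (a point): Middle of the open sill in front of the mouth, tester frame (-70, 0, 38) mm. It is part of the steel anvil plate: x -90 to +2 mm, 56 mm wide; the first 40 mm are open above and the blade can be laid on them. The anvil's top really stands 38 to 40 mm above the table (another height each time, not readable, fixed during a run).
- flap_hinge (a point): Middle of the flap's hinge axis, at tester frame (60, 0, 35) mm; parallel to the tester's y.
- flap (a joint): Hinge angle of the flap, rad: 0 = shut, tabs behind the rim; grows as the front edge swings up and back; at most 1.7. The hinge is stiff (0.35 N m friction): the flap stays where it is left and must be pushed right down, with about 8 N at its front. A blade forced on under it lifts it again, by about 0.002 rad per mm; it then drags with some 2 to 15 N.
- flap_plate: The flap: steel plate 112 mm wide, 6 mm thick, 0.5 kg, reaching 110 mm from the hinge axis, where its origin lies. Its underside passes through that axis and, when shut, rises to the front at 0.1 rad, to 46 mm above the table at the mouth: the gap narrows inwards and the blade first touches 20 to 40 mm in. Two tabs 20 mm wide hang 13 mm down from its front corners.
- gauge: Blade gauge lying flat on the table: black holder 70 x 18 x 28 mm (x, y, z) with a flat steel blade, 20 mm wide and 4 mm thick, standing out 75 mm from the holder's +x end, underside flush with the holder's underside; 90 g. Origin: centre of the holder's underside; +x to the blade's tip, z up.
- gauge_tip (a point): Middle of the blade's front edge, 110 mm from the gauge's origin along its +x and 2 mm above its underside.
- pin_gauge: Look-alike gauge not to be used: same holder, but a round 10 mm steel pin 45 mm long instead of the blade. Origin and axes as for the gauge. The two may have changed places.
- bearing: Steel ball bearing lying flat, 52 mm across, 18 mm high; origin centre of underside. Bystander.
- sample: Plain steel disc, 44 mm across, 14 mm high; origin centre of underside. Bystander.
Not all that is in view belongs to the job. What is shaped like the gauge but turquoise or yellow is not meant. What is shaped like the tester but orange is not meant.

How it is judged:
By the outcome, as a careful person would: the job done as asked, in the order asked, and still so for the second after the job is handed in, while the arm keeps its last pose, push and grip.
It also fails if it takes over 54 s, if anything falls off the work surface, if the arm or the gripper's body presses on something with over 40 N, if the wrist force passes 120 N, or if a joint passes its speed limit or range.

## Working session

There is one attempt and no reset: what is moved stays moved. The work goes in short steps, Python scripts to look and compute and a tool call to move; the robot and the scene stay as the last step left them, time stands still between calls to the robot, and variables do not carry over. Pictures are saved under pics/ and viewed, at most 10 in all, crops included, and the job is handed in when it is done.

Besides the shell and the picture viewer there is one more tool, called after "Call:" as name(argument=value, ...) on one line, values as JSON. send_rows: Moves the arm, as the interface text tells. Its arguments: {"type":"object","properties":{"commands":{"type":"array","items":{"type":"array"}},"force":{"type":"number"}},"required":["commands"]}

```bash
ls; mkdir -p pics
cat > h.py <<'E'
import numpy as np, cv2
from workcell import sensors, camera, workorder, recognise, bot
def cal(c):
    h=c["pixels"].shape[0]; f=h/2/np.tan(np.radians(c["vertical_fov"])/2)
    return np.array([[f,0,c["cx"]],[0,f,c["cy"]],[0,0,1.]]),np.array(c["dist_coeffs"],float),cv2.Rodrigues(np.array(c["rvec"],float))[0],np.array(c["tvec"],float)
def cloud(c):
    K,d,R,t=cal(c); z=c["z_map"]; h,w=z.shape
    uv=np.stack(np.meshgrid(np.arange(w),np.arange(h)),-1).reshape(-1,1,2).astype(float)
    n=cv2.undistortPoints(uv,K,d).reshape(h,w,2)
    P=np.dstack([n*z[...,None],z])
    P=(P-t)@R; P[z==0]=np.nan
    return P
def proj(c,p):
    K,d,R,t=cal(c); return cv2.projectPoints(np.array(p,float).reshape(-1,1,3),R,t,K,d)[0].reshape(-1,2)
def save(name,img): cv2.imwrite("pics/"+name,np.ascontiguousarray(img[...,::-1]))
E
python3 - <<'E'
from h import *
print(sensors.get_state()); print(bot.grasp_offset)
for n in("top","side"):
    c=camera(n); save(n+"0.png",c["pixels"]); np.savez(n+"0.npz",P=cloud(c),px=c["pixels"])
    for q in("tester","flap_plate","gauge","pin_gauge","mouth","sill","flap_hinge","gauge_tip","bearing","sample"):
        print(n,q,[(np.round(r["point"],3),round(r["confidence"],2),proj(c,r["point"]).round()[0]) for r in recognise(n,q)][:5])
E
```

```text
pics
{'t': 0.0, 'joint_pos': array([-1.27601053e+00,  2.38771963e-01, -1.42243874e-02,  1.31919236e+00,
        3.37871876e-05,  1.57077074e+00]), 'qvel': array([-0.00062101,  0.00053187, -0.00099695, -0.00153031, -0.00101442,
        0.00162085]), 'joint_torque': array([-1.13690066e-04, -5.38778472e+01,  3.46439767e+01,  1.85202534e-02,
       -3.41342229e-04,  9.68490696e-06]), 'ee_pos': array([ 0.15242531, -0.50197063,  0.23069387]), 'tcp_rot': array([-3.14020027e+00, -3.38227797e-05,  2.94811334e-01]), 'wrist_force': array([-0.85037811, -0.15903583, -0.23339492]), 'torque': array([-0.00611927, -0.01898535, -0.02851956]), 'gripper_force': 0.0, 'width': 1.0033632142003797}
0.0187
top tester [(array([0.33 , 0.135, 0.046]), 0.69, array([263., 290.])), (array([0.539, 0.109, 0.023]), 0.68, array([274., 201.])), (array([ 0.458, -0.232,  0.028]), 0.65, array([416., 230.]))]
top flap_plate [(array([0.324, 0.15 , 0.046]), 0.98, array([256., 292.])), (array([0.56 , 0.159, 0.142]), 0.73, array([244., 186.]))]
top gauge [(array([ 0.357, -0.367,  0.006]), 0.96, array([472., 271.])), (array([ 0
[... 1748 characters left out ...]
6, 0.04 ]), 0.89, array([298., 246.])), (array([0.32 , 0.171, 0.04 ]), 0.78, array([374., 265.]))]
side flap_hinge [(array([0.556, 0.168, 0.1  ]), 0.9, array([289., 231.])), (array([0.325, 0.161, 0.047]), 0.87, array([373., 260.]))]
side gauge_tip [(array([ 0.644, -0.18 ,  0.01 ]), 0.83, array([301., 168.])), (array([ 0.352, -0.374,  0.012]), 0.62, array([396., 148.])), (array([ 0.555, -0.298,  0.023]), 0.45, array([335., 149.])), (array([0.451, 0.336, 0.014]), 0.26, array([308., 311.]))]
side bearing [(array([ 0.747, -0.035,  0.02 ]), 0.53, array([256., 189.])), (array([0.533, 0.171, 0.037]), 0.31, array([298., 248.]))]
side sample [(array([0.453, 0.339, 0.013]), 0.72, array([307., 312.]))]
```

View pics/top0.png

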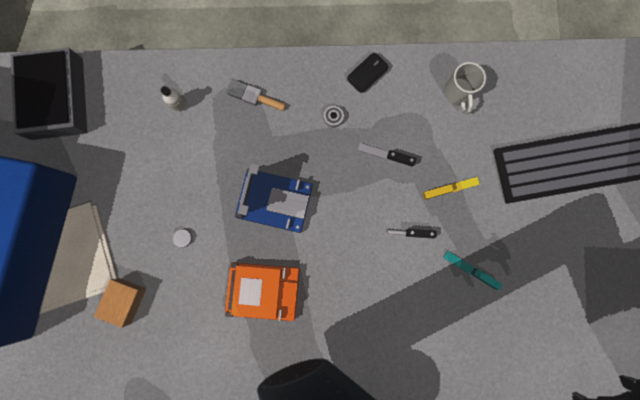

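View pics/side0.png

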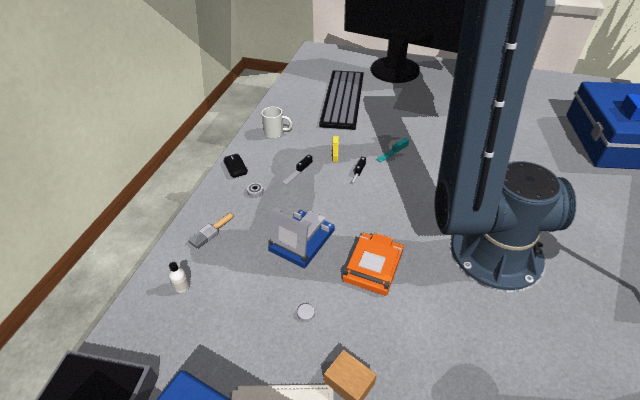

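The top view shows the blue tester at (275,200), with its mouth to the right and the flap standing at (250,190). There are four gauge-shaped things: black with a broad blade at (390,154), black with a thin pin at (413,232), yellow at (452,188) and turquoise at (472,270). The one at (390,154) fits: black holder, long flat blade. I'll confirm it in a crop.

Run:
```python
from h import *
d=np.load("top0.npz");P=d["P"];px=d["px"]
save("crop.png",cv2.resize(px[130:250,225:445],None,fx=3.6,fy=3.6,interpolation=cv2.INTER_CUBIC))
hsv=cv2.cvtColor(px,cv2.COLOR_RGB2HSV)
# gauge points
def rect(name,m):
    Q=P[m]; (c,s,a)=cv2.minAreaRect(Q[:,:2].astype(np.float32)); b=cv2.boxPoints((c,s,a)); print(name,m.sum(),np.round(c,4),np.round(s,4),"z",np.round(np.percentile(Q[:,2],[5,50,95]),4),"corners",b.round(4).tolist())
    return Q
m=np.zeros(px.shape[:2],bool); m[138:172,350:425]=1
print("table z",np.nanmedian(P[m][:,2]))
g=m&(P[...,2]>0.018); Q=rect("holder",g)
V=np.linalg.svd(Q[:,:2]-Q[:,:2].mean(0))[2][0]; print("axis",V,Q.mean(0))
for i in range(140,168,2): print(i,(P[i,354:424:4,2]*1000).round().astype(int))
m=np.zeros(px.shape[:2],bool); m[160:240,228:322]=1
b=m&(hsv[...,0]>100)&(hsv[...,0]<130)&(hsv[...,1]>120)&(P[...,2]>0.015)&(P[...,2]<0.034); rect("base",b)
a=m&(hsv[...,1]<60)&(P[...,2]>0.033)&(P[...,2]<0.044);rect("anvil",a)
f=m&(P[...,2]>0.06);F=rect("flaptop",f)
u,s,v=np.linalg.svd(F-F.mean(0),full_matrices=False);print("flap n",v[2],"mean",F.mean(0),s)
d2=np.load("side0.npz");S=d2["P"];mm=(S[...,2]>.07)&(S[...,2]<.2)&(abs(S[...,0]-.55)<.09)&(abs(S[...,1]-.16)<.07)
G=S[mm];u,s,v=np.linalg.svd(G-G.mean(0),full_matrices=False);print("side flap n",v[2],"mean",G.mean(0),s,G.min(0),G.max(0))
```

```text
table z 0.0005079975457479713
holder 228 [ 0.6387 -0.2075] [0.0704 0.0188] z [0.0226 0.0275 0.031 ] corners [[0.617900013923645, -0.23739999532699585], [0.6355999708175659, -0.24379999935626984], [0.659500002861023, -0.1776999980211258], [0.6417999863624573, -0.1712999939918518]]
axis [0.32651845 0.94519083] [ 0.63814556 -0.20674723  0.02726925]
140 [ 0  3  3 -2 -1  1 -1  1  2  3  1 -5  1  3  0 -1  0 -1]
142 [ 1  1  0  0  0  0  1 -1  1  3 -1  3  0  0 -2 -1 -1 -2]
144 [ 1  2  1 -1  2 -2  1  1 -3  1  1  0 -4  0 -3  3  0  3]
146 [ 1  0  5  5  4 -2 -2  0  0 -1  0  1 -5  0  0  0  1 -1]
148 [ 3  4  7  4  7  6  6 -1 -2  0  0  2  2 -1  0 -3  1  1]
150 [-2  1  6  6  8  5  3  4  0 31  1  0 -1  1 -2 -2  1 -3]
152 [ 1  0 -3  8  4  1  2  3  8 29 29 26 -1  1 -3  0 -3  2]
154 [ 0  0 -1 -4  1  3  2  2  4 27 31 29 31  1 -1 -2 -1  0]
156 [-2  1 -2 -1  1 -1  5  6  3 24 27 28 27 28 27 -3  1 -5]
158 [ 1  2  1  1  1 -3  0  0  4 19 24 30 32 29 25 26  4 -3]
160 [ 1  1  1  1 -2  1 -2  1 -1 -1 10 20 24 29 27 30 -4  1]
162 [                   1                   -3                    1
                   -1   
[... 831 characters left out ...]
6190000176429749, 0.16930000483989716], [0.5026000142097473, 0.2004999965429306]]
flaptop 279 [0.5534 0.155 ] [0.0287 0.1117] z [0.106  0.1421 0.1454] corners [[0.49570000171661377, 0.155799999833107], [0.6035000085830688, 0.1264999955892563], [0.6110000014305115, 0.1542000025510788], [0.5033000111579895, 0.1835000067949295]]
flap n [-0.23894316 -0.90163761 -0.3604938 ] mean [0.55206503 0.15333597 0.13953276] [0.63968807 0.18671062 0.08955944]
side flap n [0.24590705 0.93102511 0.26967009] mean [0.55498642 0.16579654 0.11101523] [1.03123305 0.71036763 0.09698011] [0.4974901  0.12809086 0.07002102] [0.61348077 0.18986218 0.14659991]<stdin>:13: RuntimeWarning: invalid value encountered in cast
```

View pics/crop.png

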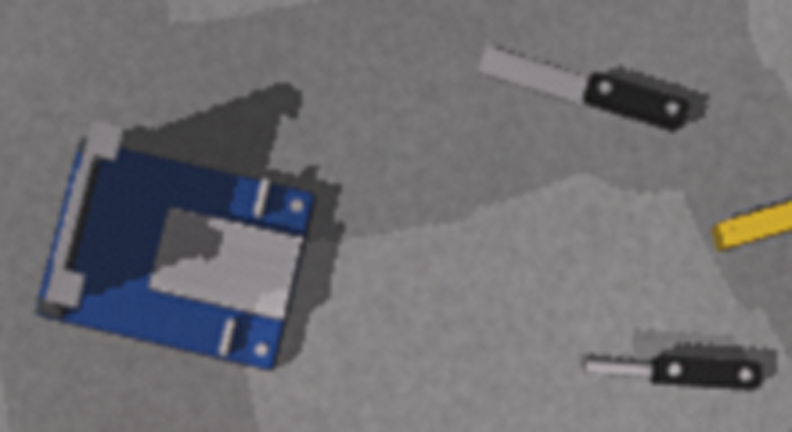

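The crop confirms it: the broad flat blade is at crop (530,70), with its black holder at (635,100). The pin gauge is the lower one at (690,365). The tester's +x axis is at about 75.4°, its origin is at (0.543,0.118), and the flap is open about 1.2 rad. First I'll go behind the flap with the gripper shut.

Call:
send_rows(commands=[[-1, [0.548, 0.929, 0.1], [0, 0, 0.065]], [-1, [0.548, 0.929, 0.1], [0, 0, 0.065]], [-1, [0.548, 0.929, 0.1], [0, 0, 0.065]], [-1, [0.548, 0.929, 0.1], [0, 0, 0.065]]])

```text
t: 1.43
ee_pos: [0.2351, -0.3611, 0.2464]
tcp_rot: [-3.141, -0.0, 0.499]
wrist_force: [0.8, 1.0, 0.0]
width: 0.457
gripper_force: 0.0
```

Call:
send_rows(commands=[[-1, [0.548, 0.929, 0], [0, 0, 0.065]], [-1, [0.548, 0.929, 0], [0, 0, 0.065]], [-1, [0.548, 0.929, 0], [0, 0, 0.065]], [-1, [0.548, 0.929, 0], [0, 0, 0.065]]])

```text
t: 1.77
ee_pos: [0.3175, -0.2215, 0.2466]
tcp_rot: [3.141, -0.0, 0.704]
wrist_force: [0.4, -1.3, -0.7]
width: -0.0
gripper_force: 0.0
```

Call:
send_rows(commands=[[-1, [0.548, 0.929, 0], [0, 0, 0.065]], [-1, [0.548, 0.929, 0], [0, 0, 0.065]], [-1, [0.548, 0.929, 0], [0, 0, 0.065]], [-1, [0.548, 0.929, 0], [0, 0, 0.065]]])

```text
t: 2.1
ee_pos: [0.3999, -0.0819, 0.2466]
tcp_rot: [3.141, -0.001, 0.908]
wrist_force: [0.8, -1.5, 0.3]
width: -0.001
gripper_force: 0.0
```

Call:
send_rows(commands=[[-1, [0.548, 0.929, 0], [0, 0, 0.065]], [-1, [0.548, 0.929, 0], [0, 0, 0.065]], [-1, [0.548, 0.929, 0], [0, 0, 0.065]], [-1, [0.548, 0.929, 0], [0, 0, 0.065]]])

```text
t: 2.43
ee_pos: [0.4822, 0.0577, 0.2464]
tcp_rot: [3.141, -0.001, 1.113]
wrist_force: [0.8, -0.7, -0.7]
width: 0.003
gripper_force: 0.0
```

Call:
send_rows(commands=[[-1, [0.548, 0.929, 0], [0, 0, 0.065]], [-1, [0.548, 0.929, 0], [0, 0, 0.065]], [-1, [0.548, 0.929, 0], [0, 0, 0.065]], [-1, [0.548, 0.929, 0], [0, 0, 0.065]]])

```text
t: 2.77
ee_pos: [0.5644, 0.197, 0.2461]
tcp_rot: [3.141, -0.0, 1.317]
wrist_force: [0.8, -0.4, 0.3]
width: 0.001
gripper_force: 0.0
```

Call:
send_rows(commands=[[-1, [0, 0, -0.807], [0, 0, 0]], [-1, [0, 0, -0.807], [0, 0, 0]], [-1, [0, 0, -0.807], [0, 0, 0]], [-1, [0, 0, -0.807], [0, 0, 0]]])

```text
t: 3.1
ee_pos: [0.5592, 0.1933, 0.118]
tcp_rot: [-3.132, 0.007, 1.316]
wrist_force: [-1.3, 0.0, -1.1]
width: 0.005
gripper_force: 0.0
```

Call:
send_rows(commands=[[-1, [-0.025, -0.097, 0], [0, 0, 0]], [-1, [-0.05, -0.194, 0], [0, 0, 0]], [-1, [-0.067, -0.258, -0.02], [0, 0, 0]], [-1, [-0.084, -0.323, -0.047], [0, 0, 0]], [-1, [-0.098, -0.374, -0.073], [0, 0, 0]]])

```text
t: 3.52
ee_pos: [0.5497, 0.1369, 0.1161]
tcp_rot: [3.138, -0.001, 1.315]
wrist_force: [1.0, 1.3, 2.6]
width: 0.002
gripper_force: 1.3
```

Call:
send_rows(commands=[[-1, [-0.018, -0.071, -0.067], [0, 0, 0]], [-1, [-0.035, -0.135, -0.147], [0, 0, 0]], [-1, [-0.049, -0.187, -0.227], [0, 0, 0]], [-1, [-0.059, -0.226, -0.307], [0, 0, 0]], [-1, [-0.066, -0.252, -0.373], [0, 0, 0]]])

```text
t: 3.93
ee_pos: [0.5392, 0.099, 0.0584]
tcp_rot: [3.14, -0.0, 1.314]
wrist_force: [1.3, 1.5, -0.3]
width: 0.002
gripper_force: 0.7
```

Call:
send_rows(commands=[[-1, [0, 0, -0.02], [0, 0, 0]], [-1, [0, 0, -0.035], [0, 0, 0]], [-1, [0, 0, -0.05], [0, 0, 0]], [-1, [0, 0, -0.055], [0, 0, 0]], [-1, [0, 0, -0.06], [0, 0, 0]]])

```text
t: 4.35
ee_pos: [0.5393, 0.1006, 0.0498]
tcp_rot: [3.141, -0.0, 1.316]
wrist_force: [0.6, -0.9, 2.1]
width: -0.001
gripper_force: 0.6
```

Call:
send_rows(commands=[[-1, [0, 0, -0.007], [0, 0, 0]], [-1, [0, 0, -0.014], [0, 0, 0]], [-1, [0, 0, -0.014], [0, 0, 0]]])

```text
t: 4.6
ee_pos: [0.5394, 0.1007, 0.0492]
tcp_rot: [3.14, -0.0, 1.316]
wrist_force: [-6.0, -2.7, 19.0]
width: -0.005
gripper_force: 9.2
```

Call:
send_rows(commands=[[-1, [0, 0, -0.007], [0, 0, 0]], [-1, [0, 0, -0.007], [0, 0, 0]], [-1, [0, 0, -0.007], [0, 0, 0]]])

```text
t: 4.85
ee_pos: [0.5395, 0.1006, 0.049]
tcp_rot: [3.139, -0.001, 1.316]
wrist_force: [-8.7, -3.2, 29.1]
width: -0.001
gripper_force: 14.3
```

Call:
send_rows(commands=[[-1, [0, 0, 0.5], [0, 0, 0]], [-1, [0, 0, 0.5], [0, 0, 0]], [-1, [0, 0, 0.5], [0, 0, 0]]])

```text
t: 5.1
ee_pos: [0.5422, 0.1015, 0.1276]
tcp_rot: [3.133, -0.004, 1.316]
wrist_force: [1.2, 0.8, 0.2]
width: -0.004
gripper_force: 0.0
```

Call:
send_rows(commands=[[0, [0.22, -0.684, 0.2], [0, 0, -0.009]], [0, [0.22, -0.684, 0.2], [0, 0, -0.009]], [0, [0.22, -0.684, 0.2], [0, 0, -0.009]]])

```text
t: 5.35
ee_pos: [0.5731, -0.0037, 0.1526]
tcp_rot: [3.14, -0.0, 1.288]
wrist_force: [1.0, -0.4, 0.9]
width: 0.419
gripper_force: 0.0
```

Call:
send_rows(commands=[[0, [0.22, -0.684, 0], [0, 0, -0.009]], [0, [0.22, -0.684, 0], [0, 0, -0.009]], [0, [0.22, -0.684, 0], [0, 0, -0.009]]])

```text
t: 5.6
ee_pos: [0.6062, -0.108, 0.1516]
tcp_rot: [3.14, 0.0, 1.258]
wrist_force: [-1.1, 0.5, -0.8]
width: 0.498
gripper_force: 0.0
```

Run:
```python
from h import *
c=camera("top");P=cloud(c);px=c["pixels"];hsv=cv2.cvtColor(px,cv2.COLOR_RGB2HSV)
m=np.zeros(px.shape[:2],bool); m[160:240,228:322]=1
b=m&(hsv[...,0]>100)&(hsv[...,0]<130)&(hsv[...,1]>120)&(P[...,2]>0.015)&(P[...,2]<0.034)
r=cv2.minAreaRect(P[b][:,:2].astype(np.float32));print(r,cv2.boxPoints(r).round(4).tolist())
f=m&(hsv[...,1]<70)&(P[...,2]>0.034)
O=np.array([.5432,.1175]);e=np.array([.2525,.9676]);n=np.array([-e[1],e[0]])
Q=P[f];lx=(Q[:,:2]-O)@e;ly=(Q[:,:2]-O)@n
for a in range(-90,75,10):
    k=(lx>=a)&(lx<a+10); print(a,k.sum(),np.round(np.median(Q[k,2])*1000,1) if k.sum() else None, ly[k].mean().round(4) if k.sum() else '')
k=(lx>-40)&(lx<50)&(abs(ly)<.05); print("slope/int",np.polyfit(lx[(lx>-.045)&(lx<.05)],Q[(lx>-.045)&(lx<.05),2],1))
save("shut.png",cv2.resize(px[110:250,225:445],None,fx=3.6,fy=3.6,interpolation=cv2.INTER_CUBIC))
print(sensors.get_state()["ee_pos"])
```

```text
((0.5415894389152527, 0.11000462621450424), (0.1635570526123047, 0.12253087013959885), 75.19437408447266) [[0.46149998903274536, 0.04659999907016754], [0.5799000263214111, 0.015300000086426735], [0.6216999888420105, 0.17339999973773956], [0.5033000111579895, 0.20469999313354492]]
-90 0 None 
-80 0 None 
-70 0 None 
-60 0 None 
-50 0 None 
-40 0 None 
-30 0 None 
-20 0 None 
-10 1475 48.3 0.0022
0 1257 44.3 0.0
10 0 None 
20 0 None 
30 0 None 
40 0 None 
50 0 None 
60 0 None 
70 0 None 
slope/int [-0.09165968  0.0474815 ]
[ 0.60704584 -0.11072563  0.1511515 ]
```

View pics/shut.png

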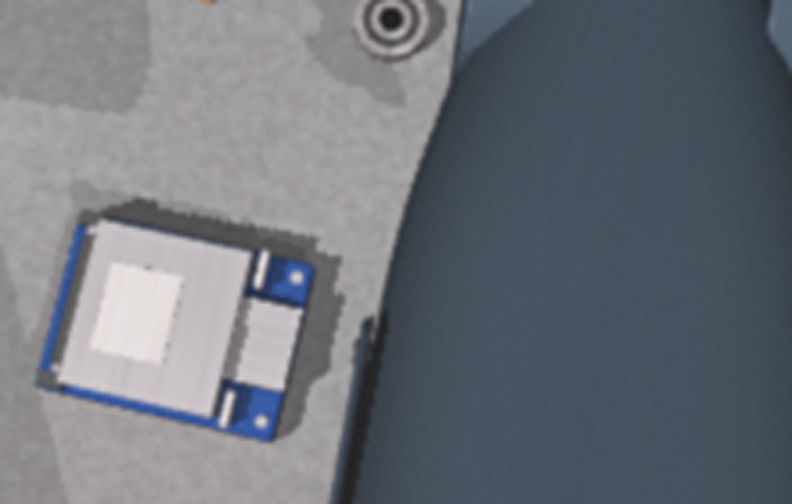

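The flap is shut: its slope is about 0.1 and the tabs sit behind the rims at crop (262,270) and (226,403). Now the gauge.

Call:
send_rows(commands=[[0, [0.211, -0.645, 0], [0, 0, -0.009]], [0, [0.211, -0.645, 0], [0, 0, -0.009]], [0, [0.211, -0.645, 0], [0, 0, -0.009]], [0, [0.211, -0.645, 0], [0, 0, -0.009]]])

```text
t: 5.98
ee_pos: [0.6376, -0.2052, 0.1505]
tcp_rot: [3.141, 0.001, 1.228]
wrist_force: [-0.1, 1.1, -0.1]
width: 0.501
gripper_force: 0.0
```

Call:
send_rows(commands=[[0, [0, 0, -0.27], [0, 0, 0]], [0, [0, 0, -0.54], [0, 0, 0]], [0, [0, 0, -0.8], [0, 0, 0]], [0, [0, 0, -0.92], [0, 0, 0]], [0, [0, 0, -0.97], [0, 0, 0]]])

```text
t: 6.4
ee_pos: [0.6342, -0.1997, 0.0019]
tcp_rot: [-3.136, -0.0, 1.232]
wrist_force: [-0.6, 0.4, 0.4]
width: 0.503
gripper_force: 0.0
```

Run:
```python
from h import *
c=camera("side"); p=proj(c,[.6387,-.2075,.02])[0].astype(int); print(p,sensors.get_state()["ee_pos"])
x,y=p; save("g.png",cv2.resize(c["pixels"][max(y-60,0):y+60,x-80:x+80],None,fx=5,fy=5,interpolation=cv2.INTER_CUBIC))
```

```text
[304 161] [ 0.63471288 -0.199909    0.0024521 ]
```

View pics/g.png

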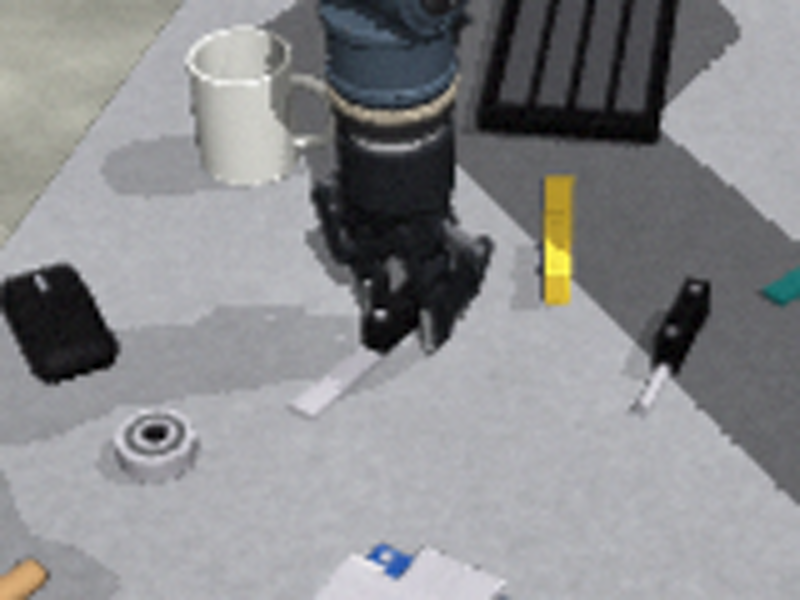

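The fingers straddle the gauge's holder at crop (395,310), with the blade pointing to (310,400). I'll close them.

Call:
send_rows(commands=[[-1, [0, 0, 0], [0, 0, 0]], [-1, [0, 0, 0], [0, 0, 0]], [-1, [0, 0, 0], [0, 0, 0]], [-1, [0, 0, 0], [0, 0, 0]], [-1, [0, 0, 0], [0, 0, 0]]], force=60)

```text
t: 6.87
ee_pos: [0.638, -0.2016, 0.0078]
tcp_rot: [3.138, -0.0, 1.231]
wrist_force: [0.9, 1.7, 7.9]
width: 0.198
gripper_force: 60.6
```

Call:
send_rows(commands=[[-1, [0, 0, 0], [0, 0, 0]], [-1, [0, 0, 0.1], [0, 0, 0]], [-1, [0, 0, 0.3], [0, 0, 0]], [-1, [0, 0, 0.55], [0, 0, 0]], [-1, [0, 0, 0.55], [0, 0, 0]]])

```text
t: 7.28
ee_pos: [0.6401, -0.2026, 0.0962]
tcp_rot: [3.131, -0.0, 1.231]
wrist_force: [1.0, -0.2, 0.1]
width: 0.197
gripper_force: 59.6
```

Run:
```python
from h import *
s=sensors.get_state();print(s["ee_pos"],s["tcp_rot"],s["width"],s["wrist_force"])
e=s["ee_pos"]
for n in("top","side"):
    c=camera(n);P=cloud(c);px=c["pixels"];hsv=cv2.cvtColor(px,cv2.COLOR_RGB2HSV)
    y=s["tcp_rot"][2];d=np.array([np.cos(y),np.sin(y)]);q=np.array([-d[1],d[0]])
    L=(P[...,:2]-e[:2])@d;W=(P[...,:2]-e[:2])@q
    k=(L>.035)&(L<.13)&(abs(W)<.03)&(P[...,2]>e[2]-.03)&(P[...,2]<e[2]+.04)
    print(n,k.sum())
    if k.sum()>10:
        print("Lmax",np.percentile(L[k],[2,50,98]))
        for a in np.arange(.03,.12,.01):
            j=k&(L>=a)&(L<a+.01)
            if j.sum()>2: print(a.round(2),j.sum(),"z-tcp mm",np.round((np.median(P[j][:,2])-e[2])*1000,1),"W",np.round(np.percentile(W[j],[5,50,95])*1000,1))
    u,v=proj(c,[e[0]+.05*d[0],e[1]+.05*d[1],e[2]])[0].astype(int)
    save("h_"+n+".png",cv2.resize(px[max(v-50,0):v+50,max(u-70,0):u+70],None,fx=5,fy=5,interpolation=cv2.INTER_CUBIC))
```

```text
[ 0.64007344 -0.20257142  0.09615033] [ 3.13104776e+00 -3.33769585e-04  1.23085163e+00] 0.19671068444304346 [ 0.97424079 -0.16922645  0.0683373 ]
top 265
Lmax [0.03691225 0.06992202 0.10286722]
0.03 18 z-tcp mm -3.9 W [-7.8 -0.9  9.1]
0.04 39 z-tcp mm -3.9 W [-9.7  0.1  9.2]
0.05 38 z-tcp mm -3.9 W [-8.5  0.1  9.4]
0.06 38 z-tcp mm -3.9 W [-8.9  0.2  8.7]
0.07 37 z-tcp mm -4.2 W [-9.9  0.2  8.7]
0.08 38 z-tcp mm -4.0 W [-9.7 -0.1  8.5]
0.09 40 z-tcp mm -4.0 W [-10.9  -0.1   8.6]
0.1 17 z-tcp mm -4.9 W [-9.9 -0.9  7.9]
side 104
Lmax [0.03719862 0.0739244  0.10660781]
0.03 7 z-tcp mm -9.0 W [-11.3  -3.8   4.6]
0.04 14 z-tcp mm -8.1 W [-11.1  -0.6   7.2]
0.05 11 z-tcp mm -8.1 W [-6.7  4.4  8.4]
0.06 16 z-tcp mm -8.0 W [-9.5 -1.3  8.6]
0.07 15 z-tcp mm -7.6 W [-10.9   0.5   9.9]
0.08 15 z-tcp mm -7.8 W [-8.8 -0.4  9.5]
0.09 13 z-tcp mm -7.8 W [-9.3  0.2  9.9]
0.1 13 z-tcp mm -8.3 W [-9.2  0.1  8. ]
```

Call:
send_rows(commands=[[-1, [-0.46, 0.537, 0], [0, 0, 0.0262]], [-1, [-0.46, 0.537, 0], [0, 0, 0.0262]], [-1, [-0.46, 0.537, 0], [0, 0, 0.0262]]])

```text
t: 7.63
ee_pos: [0.5636, -0.1186, 0.0867]
tcp_rot: [-3.137, -0.0, 1.314]
wrist_force: [-0.4, -0.2, -0.3]
width: 0.2
gripper_force: 59.7
```

Call:
send_rows(commands=[[-1, [-0.46, 0.537, 0], [0, 0, 0]], [-1, [-0.46, 0.537, 0], [0, 0, 0]], [-1, [-0.46, 0.537, 0], [0, 0, 0]], [-1, [-0.46, 0.537, -0.1], [0, 0, 0]], [-1, [-0.46, 0.537, -0.1], [0, 0, 0]]])

```text
t: 8.05
ee_pos: [0.4961, -0.0392, 0.0714]
tcp_rot: [-3.138, 0.001, 1.315]
wrist_force: [-0.9, -0.5, -1.2]
width: 0.196
gripper_force: 59.6
```

```bash
cat > look.py <<'E'
from h import *
import sys
s=sensors.get_state();e=s["ee_pos"];print(e,s["tcp_rot"],s["wrist_force"])
O=np.array([.5434,.1174]);a=np.radians(75.25);d=np.array([np.cos(a),np.sin(a)]);q=np.array([-d[1],d[0]])
print("tcp local",(e[:2]-O)@d,(e[:2]-O)@q)
c=camera("top");P=cloud(c);px=c["pixels"]
L=(P[...,:2]-O)@d;W=(P[...,:2]-O)@q
lo,hi=e[2]-.013,e[2]+.003
for x in np.arange(-.13,-.04,.01):
    j=(L>=x)&(L<x+.01)&(abs(W)<.03)&(P[...,2]>lo)&(P[...,2]<hi)
    if j.sum()>4: print("blade",x.round(2),j.sum(),"z",np.round(np.median(P[j][:,2]),4),"W",np.round(np.percentile(W[j],[5,50,95])*1000,1))
hsv=cv2.cvtColor(px,cv2.COLOR_RGB2HSV)
fl=(L>-.045)&(L<.05)&(abs(W)<.09)&(P[...,2]>.034)&(P[...,2]<.07)&(hsv[...,1]<70)
print("flap W",np.percentile(W[fl],[1,50,99]),"L",L[fl].min(),"fit",np.polyfit(L[fl],P[fl][:,2],1))
for x in(-.04,-.02,0,.02):
    j=fl&(L>x)&(L<x+.02);print(x,np.percentile(W[j],[1,99])*1000,np.percentile(W[j],[1,99]).mean()*1000)
u,v=proj(c,[*(O-.05*d),.04])[0].astype(int)
save(sys.argv[1],cv2.resize(px[v-45:v+45,u-60:u+60],None,fx=6,fy=6,interpolation=cv2.INTER_CUBIC))
E
python3 look.py ins1.png
```

```text
[ 0.49610434 -0.0391661   0.07135856] [-3.13835654e+00  5.92078413e-04  1.31513690e+00] [-0.87343388 -0.46832552 -1.20487899]
tcp local -0.1634481810593212 0.005875040859921384
blade -0.08 9 z 0.068 W [ 3.9 10.4 14.7]
blade -0.07 38 z 0.0674 W [-3.4  4.9 14.3]
flap W [-0.05514351  0.00045702  0.05476434] L -0.04495498759958731 fit [-0.09130948  0.04757518]
-0.04 [-54.54337113  54.82160808] 0.13911847206325365
-0.02 [-55.36133278  54.82575603] -0.2677883746129046
0 [-54.72234481  54.63806083] -0.04214199165331056
0.02 [-54.97021412  54.76079772] -0.10470820022848853
```

View pics/ins1.png

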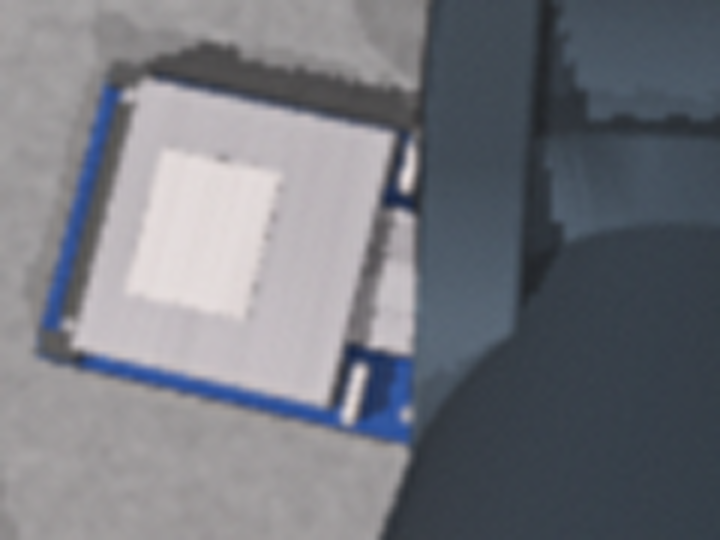

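The view shows the tester centred, with the arm covering the blade. By depth the blade is 5–6 mm to +y, so I'll correct sideways and descend.

Call:
send_rows(commands=[[-1, [0.038, -0.01, -0.06], [0, 0, 0]], [-1, [0.038, -0.01, -0.12], [0, 0, 0]], [-1, [0.038, -0.01, -0.12], [0, 0, 0]], [-1, [0.038, -0.01, -0.12], [0, 0, 0]]])

```text
t: 8.43
ee_pos: [0.504, -0.0423, 0.0542]
tcp_rot: [-3.14, 0.0, 1.312]
wrist_force: [0.5, -0.7, -1.2]
width: 0.198
gripper_force: 59.6
```

Call:
send_rows(commands=[[-1, [0, 0, -0.01], [0, 0, 0]], [-1, [0, 0, -0.013], [0, 0, 0]], [-1, [0, 0, -0.013], [0, 0, 0]], [-1, [0, 0, -0.013], [0, 0, 0]]])

```text
t: 8.77
ee_pos: [0.5044, -0.0419, 0.0534]
tcp_rot: [3.141, -0.0, 1.313]
wrist_force: [0.7, 0.1, -0.4]
width: 0.198
gripper_force: 59.6
```

Run:
```python
from h import *
s=sensors.get_state();e=s["ee_pos"];O=np.array([.5434,.1174]);a=np.radians(75.25);d=np.array([np.cos(a),np.sin(a)]);q=np.array([-d[1],d[0]])
print(e,s["tcp_rot"],s["wrist_force"],s["torque"],"local",(e[:2]-O)@d,(e[:2]-O)@q)
c=camera("side");P=cloud(c);L=(P[...,:2]-O)@d;W=(P[...,:2]-O)@q
for x in np.arange(-.13,-.04,.01):
    j=(L>=x)&(L<x+.01)&(abs(W)<.03)&(P[...,2]>.032)&(P[...,2]<.056)
    if j.sum()>2: print(x.round(2),j.sum(),np.round(np.percentile(P[j][:,2],[10,50,90]),4),"W",np.round(np.percentile(W[j],[5,50,95])*1000,1))
u,v=proj(c,[*(O-.07*d),.04])[0].astype(int)
save("ins2.png",cv2.resize(c["pixels"][v-45:v+45,u-60:u+60],None,fx=6,fy=6,interpolation=cv2.INTER_CUBIC))
```

```text
[ 0.50436255 -0.04187581  0.05339965] [ 3.14141424e+00 -6.57819399e-05  1.31318458e+00] [ 0.69165266  0.14550812 -0.41038912] [-0.05831587  0.01528598  0.00710543] local -0.16396603939984938 -0.002800921429535257
-0.13 16 [0.0474 0.0488 0.0502] W [-13.1  -5.5   4.4]
-0.12 22 [0.0456 0.0483 0.0505] W [-13.3  -4.    6.1]
-0.11 14 [0.0458 0.0479 0.0496] W [-13.9  -3.2   5.6]
-0.1 19 [0.0451 0.0476 0.0507] W [-17.   -4.7   4.7]
-0.09 44 [0.0356 0.039  0.0499] W [-25.    3.1  25.2]
-0.08 49 [0.0366 0.0404 0.0494] W [-23.3   3.8  26.7]
-0.07 61 [0.0354 0.0394 0.0481] W [-24.7   1.3  26.4]
-0.06 19 [0.0378 0.0402 0.0497] W [-18.6  -0.6  23.6]
-0.05 47 [0.048  0.0496 0.0527] W [-25.9  -0.5  26.4]
```

View pics/ins2.png

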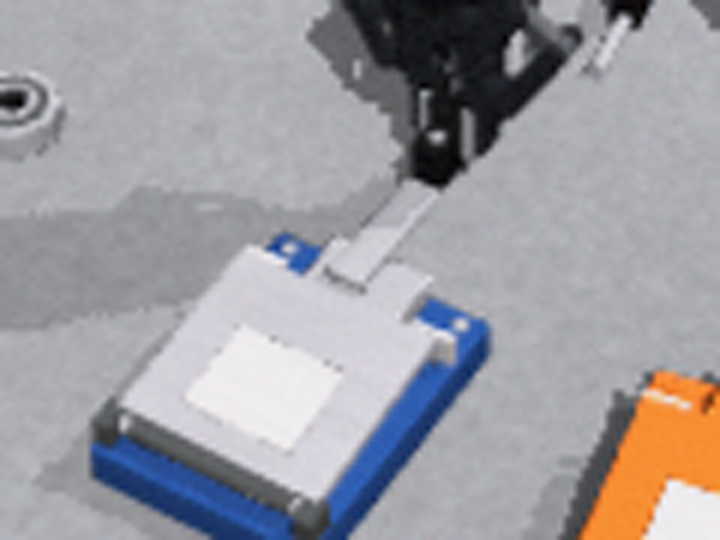

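The blade, at crop (380,240), lies over the sill and the flap is shut. The blade is about 3 mm to -y, so I'll correct that and lower it.

Call:
send_rows(commands=[[-1, [-0.018, 0.005, -0.015], [0, 0, 0]], [-1, [-0.018, 0.005, -0.03], [0, 0, 0]], [-1, [-0.018, 0.005, -0.03], [0, 0, 0]], [-1, [-0.018, 0.005, -0.03], [0, 0, 0]]])

```text
t: 9.15
ee_pos: [0.5014, -0.041, 0.0486]
tcp_rot: [-3.141, 0.0, 1.313]
wrist_force: [-0.8, -0.2, -0.7]
width: 0.197
gripper_force: 59.6
```

Call:
send_rows(commands=[[-1, [0, 0, -0.004], [0, 0, 0]], [-1, [0, 0, -0.004], [0, 0, 0]], [-1, [0, 0, -0.004], [0, 0, 0]]])

```text
t: 9.4
ee_pos: [0.5016, -0.0411, 0.0481]
tcp_rot: [-3.142, 0.0, 1.313]
wrist_force: [-0.0, -0.3, 0.2]
width: 0.197
gripper_force: 59.6
```

Call:
send_rows(commands=[[-1, [0, 0, -0.004], [0, 0, 0]], [-1, [0, 0, -0.004], [0, 0, 0]], [-1, [0, 0, -0.004], [0, 0, 0]]])

```text
t: 9.65
ee_pos: [0.5016, -0.0411, 0.0475]
tcp_rot: [-3.142, -0.0, 1.313]
wrist_force: [-0.3, 0.3, -1.9]
width: 0.194
gripper_force: 59.6
```

Call:
send_rows(commands=[[-1, [0, 0, -0.004], [0, 0, 0]], [-1, [0, 0, -0.004], [0, 0, 0]], [-1, [0, 0, -0.004], [0, 0, 0]]])

```text
t: 9.9
ee_pos: [0.5017, -0.0411, 0.047]
tcp_rot: [3.142, -0.0, 1.313]
wrist_force: [-0.4, 0.1, 0.4]
width: 0.193
gripper_force: 59.8
```

Call:
send_rows(commands=[[-1, [0, 0, -0.004], [0, 0, 0]], [-1, [0, 0, -0.004], [0, 0, 0]], [-1, [0, 0, -0.004], [0, 0, 0]]])

```text
t: 10.15
ee_pos: [0.5017, -0.0412, 0.0465]
tcp_rot: [3.141, 0.0, 1.313]
wrist_force: [-0.7, -1.3, 3.9]
width: 0.194
gripper_force: 60.3
```

```bash
python3 -c "
from h import *
s=sensors.get_state();print(s['ee_pos'],s['wrist_force'],s['torque'],s['joint_pos'])"
```

```text
[ 0.501696   -0.04115139  0.04653549] [-0.73045512 -1.32888498  3.9408828 ] [-0.0185094   0.19024543  0.00942493] [-8.18033843e-02  3.37288071e-01 -3.84812957e-01  8.48432702e-01
 -6.22611790e-05  1.74657908e+00]
```

Call:
send_rows(commands=[[-1, [0.014, 0.053, 0.0013], [0, 0, 0]], [-1, [0.028, 0.107, 0.0013], [0, 0, 0]], [-1, [0.042, 0.16, 0.0013], [0, 0, 0]], [-1, [0.056, 0.213, 0.0013], [0, 0, 0]], [-1, [0.056, 0.213, 0.0013], [0, 0, 0]]])

```text
t: 10.57
ee_pos: [0.5108, -0.0073, 0.0468]
tcp_rot: [3.141, -0.001, 1.315]
wrist_force: [1.8, 1.3, 5.7]
width: 0.198
gripper_force: 60.4
```

Call:
send_rows(commands=[[-1, [0, 0, 0], [0, 0, 0]], [-1, [0, 0, 0], [0, 0, 0]], [-1, [0, 0, 0], [0, 0, 0]]])

```text
t: 10.82
ee_pos: [0.5107, -0.0076, 0.0467]
tcp_rot: [3.141, -0.002, 1.315]
wrist_force: [0.4, 4.9, 5.2]
width: 0.195
gripper_force: 60.4
```

Call:
send_rows(commands=[[-1, [0.0008, 0.0032, 0.002], [0, 0, 0]], [-1, [0.0017, 0.0064, 0.002], [0, 0, 0]], [-1, [0.0017, 0.0064, 0.002], [0, 0, 0]], [-1, [0.0017, 0.0064, 0.002], [0, 0, 0]]])

```text
t: 11.15
ee_pos: [0.5104, -0.0079, 0.0468]
tcp_rot: [3.142, -0.0, 1.313]
wrist_force: [1.3, 2.1, 3.7]
width: 0.196
gripper_force: 60.2
```

Call:
send_rows(commands=[[-1, [0.0008, 0.0032, 0], [0, 0, 0]], [-1, [0.0017, 0.0064, 0], [0, 0, 0]], [-1, [0.0017, 0.0064, 0], [0, 0, 0]], [-1, [0.0017, 0.0064, 0], [0, 0, 0]]])

```text
t: 11.48
ee_pos: [0.5104, -0.0078, 0.0469]
tcp_rot: [3.142, 0.001, 1.313]
wrist_force: [-0.1, -3.0, 4.4]
width: 0.194
gripper_force: 60.4
```

Call:
send_rows(commands=[[-1, [0.0008, 0.0032, 0], [0, 0, 0]], [-1, [0.0017, 0.0064, 0], [0, 0, 0]], [-1, [0.0017, 0.0064, 0], [0, 0, 0]], [-1, [0.0017, 0.0064, 0], [0, 0, 0]]])

```text
t: 11.82
ee_pos: [0.5105, -0.007, 0.0469]
tcp_rot: [-3.142, 0.002, 1.313]
wrist_force: [-1.1, -2.9, 7.0]
width: 0.197
gripper_force: 60.5
```

Call:
send_rows(commands=[[-1, [0, 0, 0.002], [0, 0, 0]], [-1, [0, 0, 0.002], [0, 0, 0]], [-1, [0, 0, 0.002], [0, 0, 0]], [-1, [0, 0, 0.002], [0, 0, 0]]])

```text
t: 12.15
ee_pos: [0.5104, -0.0064, 0.047]
tcp_rot: [-3.141, 0.001, 1.313]
wrist_force: [-0.2, -2.4, 3.1]
width: 0.197
gripper_force: 60.1
```

```bash
cat > st.py <<'E'
from h import *
s=sensors.get_state();e=s["ee_pos"];O=np.array([.5434,.1174]);a=np.radians(75.25);d=np.array([np.cos(a),np.sin(a)]);q=np.array([-d[1],d[0]])
F=s["wrist_force"];M=s["torque"]
print(e,s["tcp_rot"],"local mm",((e[:2]-O)@d*1e3).round(2),((e[:2]-O)@q*1e3).round(2),"F long,lat,z",(F[:2]@d).round(2),(F[:2]@q).round(2),F[2].round(2),"M about long,lat",(M[:2]@d).round(3),(M[:2]@q).round(3))
E
python3 st.py
```

```text
[ 0.51044379 -0.00643333  0.04699696] [-3.14103502e+00  5.16428626e-04  1.31312862e+00] local mm -128.14 0.34 F long,lat,z -2.33 -0.44 3.08 M about long,lat -0.006 0.327
```

Call:
send_rows(commands=[[-1, [0.0008, 0.0032, 0.0015], [0, 0, 0]], [-1, [0.0017, 0.0064, 0.0015], [0, 0, 0]], [-1, [0.0017, 0.0064, 0.0015], [0, 0, 0]], [-1, [0.0017, 0.0064, 0.0015], [0, 0, 0]]])

```text
t: 12.48
ee_pos: [0.5107, -0.0051, 0.0471]
tcp_rot: [-3.141, 0.0, 1.313]
wrist_force: [-0.1, -0.2, -1.6]
width: 0.194
gripper_force: 59.7
```

```bash
python3 st.py
```

```text
[ 0.51067233 -0.00514085  0.04709961] [-3.14079374e+00  7.68213387e-05  1.31347818e+00] local mm -126.84 0.45 F long,lat,z -0.27 0.07 -1.56 M about long,lat 0.056 0.138
```

Call:
send_rows(commands=[[-1, [0.0008, 0.0032, 0], [0, 0, 0]], [-1, [0.0017, 0.0064, 0], [0, 0, 0]], [-1, [0.0017, 0.0064, 0], [0, 0, 0]], [-1, [0.0017, 0.0064, 0], [0, 0, 0]]])

```text
t: 12.82
ee_pos: [0.511, -0.0044, 0.0472]
tcp_rot: [-3.141, 0.0, 1.313]
wrist_force: [-1.3, -2.7, -0.0]
width: 0.195
gripper_force: 59.7
```

```bash
python3 st.py
```

```text
[ 0.51101468 -0.0044321   0.04722276] [-3.14110396e+00  4.34996867e-04  1.31324122e+00] local mm -126.06 0.3 F long,lat,z -2.97 0.56 -0.02 M about long,lat 0.098 0.628
```

Call:
send_rows(commands=[[-1, [0.0008, 0.0032, 0], [0, 0, 0]], [-1, [0.0017, 0.0064, 0], [0, 0, 0]], [-1, [0.0017, 0.0064, 0], [0, 0, 0]], [-1, [0.0017, 0.0064, 0], [0, 0, 0]]])

```text
t: 13.15
ee_pos: [0.5113, -0.0038, 0.0473]
tcp_rot: [-3.141, 0.001, 1.313]
wrist_force: [-1.1, -4.9, -0.5]
width: 0.2
gripper_force: 59.7
```

```bash
python3 st.py
```

```text
[ 0.51130298 -0.00378124  0.04730798] [-3.14138533e+00  1.01244176e-03  1.31297863e+00] local mm -125.36 0.19 F long,lat,z -4.96 -0.21 -0.5 M about long,lat 0.081 1.163
```

Call:
send_rows(commands=[[-1, [0, 0, -0.0025], [0, 0, 0]], [-1, [0, 0, -0.0025], [0, 0, 0]], [-1, [0, 0, -0.0025], [0, 0, 0]], [-1, [0, 0, -0.0025], [0, 0, 0]]])

```text
t: 13.48
ee_pos: [0.5113, -0.0038, 0.0471]
tcp_rot: [-3.141, 0.001, 1.313]
wrist_force: [-1.2, -5.0, 1.0]
width: 0.196
gripper_force: 60.2
```

```bash
python3 st.py
```

```text
[ 0.51129599 -0.00381443  0.04709421] [-3.14149895e+00  9.89778042e-04  1.31295309e+00] local mm -125.39 0.18 F long,lat,z -5.19 -0.09 0.98 M about long,lat 0.232 1.152
```

Call:
send_rows(commands=[[-1, [0.0008, 0.0032, 0], [0, 0, 0]], [-1, [0.0017, 0.0064, 0], [0, 0, 0]], [-1, [0.0017, 0.0064, 0], [0, 0, 0]], [-1, [0.0017, 0.0064, 0], [0, 0, 0]]])

```text
t: 13.82
ee_pos: [0.5114, -0.0035, 0.0471]
tcp_rot: [-3.142, 0.002, 1.313]
wrist_force: [-2.8, -8.7, 2.9]
width: 0.191
gripper_force: 60.2
```

```bash
python3 st.py
```

```text
[ 0.51139949 -0.00347297  0.04711789] [-3.14157530e+00  2.34873751e-03  1.31254351e+00] local mm -125.04 0.17 F long,lat,z -9.08 0.46 2.91 M about long,lat 0.177 1.811
```

```bash
cat > flap.py <<'E'
from h import *
O=np.array([.5434,.1174]);a=np.radians(75.25);d=np.array([np.cos(a),np.sin(a)]);q=np.array([-d[1],d[0]])
for n in("top","side"):
  R=[]
  for i in range(5):
    c=camera(n);P=cloud(c);px=c["pixels"];L=(P[...,:2]-O)@d;W=(P[...,:2]-O)@q;hsv=cv2.cvtColor(px,cv2.COLOR_RGB2HSV)
    fl=(L>-.045)&(L<.05)&(abs(W)<.052)&(P[...,2]>.034)&(P[...,2]<.07)&(hsv[...,1]<70)
    R.append([fl.sum(),*np.polyfit(L[fl]+.05,P[fl][:,2]*1e3,1)])
  print(n,np.mean(R,0).round(3),np.std(R,0).round(3))
  if n=="side":
    t=(L>-.05-.06)&(L<-.05)&(abs(W)<.03)&(P[...,2]>.03)&(P[...,2]<.06)
    for x in np.arange(-.12,-.05,.01):
      j=t&(L>=x)&(L<x+.01)&(abs(W)<.008)
      if j.sum()>2: print("blade",x.round(2),j.sum(),np.median(P[j][:,2]).round(4),W[j].mean().round(4))
    u,v=proj(c,[*(O-.07*d),.04])[0].astype(int)
    save("fin.png",cv2.resize(px[v-45:v+45,u-60:u+60],None,fx=6,fy=6,interpolation=cv2.INTER_CUBIC))
E
python3 flap.py; python3 st.py
```

```text
top [ 919.8   -110.046   53.585] [2.482 1.516 0.136]
side [1002.8    -91.844   51.009] [1.6   2.098 0.125]
blade -0.11 10 0.0507 0.0065
blade -0.1 28 0.0461 0.0005
blade -0.09 14 0.0424 0.0004
blade -0.08 12 0.0419 0.0009
blade -0.07 17 0.0423 -0.0014
blade -0.06 7 0.0409 -0.002
[ 0.51141098 -0.00346981  0.04713029] [3.14154403e+00 2.29891619e-03 1.31253570e+00] local mm -125.03 0.16 F long,lat,z -8.79 0.57 2.21 M about long,lat 0.186 1.853
```

View pics/fin.png

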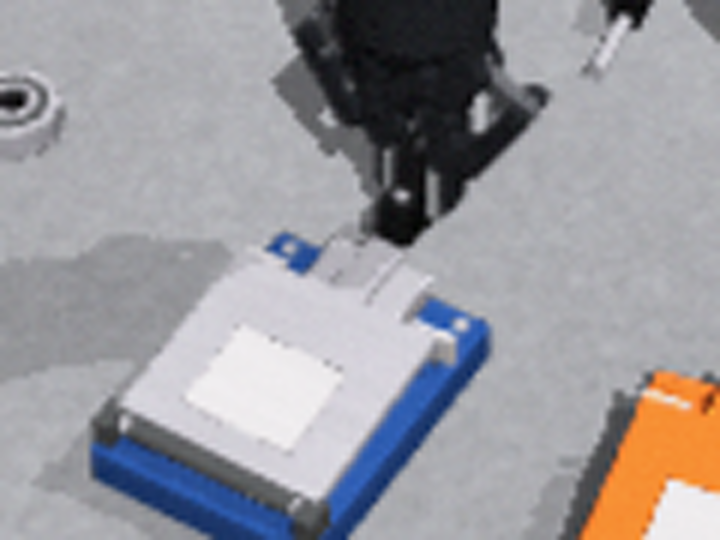

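The side view shows the blade entering the mouth centrally at crop (370,265), with the flap still seated. I'll compare the flap corner with the earlier side crop to check that it hasn't lifted.

Run:
```python
import cv2,numpy as np
a=cv2.imread("pics/ins2.png",0).astype(np.float32);b=cv2.imread("pics/fin.png",0).astype(np.float32)
for n,(x0,x1,y0,y1) in dict(frontcornerR=(425,465,320,375),backR=(290,340,470,540),label=(175,350,315,460),baseR=(440,500,310,350),frontL=(215,262,240,280),leftedge=(90,240,260,420)).items():
    A,B=a[y0:y1,x0:x1],b[y0:y1,x0:x1]; w=np.eye(2,3,dtype=np.float32)
    cc,w=cv2.findTransformECC(A,B,w,cv2.MOTION_TRANSLATION,(3,200,1e-6),None,5); print(n,round(cc,4),(w[:,2]/6).round(3),"raw px")
```

```text
frontcornerR 0.9986 [ 0.012 -0.   ] raw px
backR 0.9994 [-0.001  0.004] raw px
label 0.9977 [-0.002  0.011] raw px
baseR 0.9987 [ 0.007 -0.001] raw px
frontL 0.7757 [0.121 0.167] raw px
leftedge 0.9608 [-0.057  0.097] raw px
```

```bash
python3 st.py; python3 -c "
from workcell import workorder
print(workorder.finish_job())"
```

```text
[ 0.51141098 -0.00346981  0.04713029] [3.14154403e+00 2.29891619e-03 1.31253570e+00] local mm -125.03 0.16 F long,lat,z -8.79 0.57 2.21 M about long,lat 0.186 1.853
the job is handed in; nothing more can be done
None
```

I shut the flap and slid the blade gauge in about 30 mm, where it drags against the flap at about 9 N with no lift visible in the side picture; I handed the job in at about 14 s, still holding the gauge there, and no verdict came back.

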